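# Index the board carrier to the test station and zero the meter dial

## Task

Push the board carrier along its rail from the load end to the test station, the middle notch beside the clear contact block, so that its spring plunger clicks into that notch, without overrunning the station by more than 25 mm. Then turn the dial on top of the bench meter until its pointer stands at the zero mark, and let go. Leave the other things on the bench alone.

Things in the scene. Friction and masses are not known exactly. Their poses are not given: they have to be found in the camera images.
- rail: Fixed transfer rail: orange-brown base 150 x 400 x 12 mm, x -55 to +95 mm, with two steel guide bars and, at x = +55 mm, a steel strip (top at 24 mm) with 9 mm notches at y = -120 (load), +20 (test), +120 mm (unload). Origin on the bench, mid-length, under the carrier's line of travel; +y = travel direction. A clear block, 64 mm long, 70 mm high, stands at x = +83, y = +20 mm by the test notch.
- test_station (a point): Point at the middle (test) notch on the carrier's line of travel (rail x = 0, y = +20 mm), 36 mm above the bench; axes as the rail. The carrier plate's top is centred here, along y, when the carrier is home; its tab then stands at x = -33 mm.
- carrier (a joint): Carrier position (m) along the rail's +y: 0 at the load notch, 0.140 at the test notch, 0.240 at the unload notch; stops at -0.015 and 0.255. Slides with about 1.5 N of friction; leaving a notch takes about 7 N; within about 3 mm of a notch the spring plunger draws it in when it is let go.
- carrier_tab (a point): Top centre (72 mm above the bench) of the upright dark steel push tab: 32 mm in x, 12 mm in y (travel), 36 mm high; axes as the rail. It stands on the robot's side of the aluminium carrier plate (92 x 100 mm, top at 36 mm), with 44 mm of clear plate before and behind it. Circuit board on the rest, its parts (to 55 mm) 28 mm off the tab; the brass-capped plunger is in line with the tab.
- meter: Fixed bench meter, light grey case 160 x 140 mm, top 56 mm above the bench; origin on the bench under its centre, below the dial. On top a white scale disc, 112 mm in diameter, with ticks every 15 degrees; the zero mark is the long broad one along the meter's +x, continued by a dark bar on the case.
- dial (a joint): Angle (rad) of the dial, counter-clockwise from above; 0 = pointer at the zero mark; range -1.6 to 1.6. Turns with about 0.05 N m of friction and stays where it is left.
- dial_grip (a point): Point on the dial's axis to put between the pads, 94 mm above the bench. Dial: black disc of 48 mm diameter (top at 70 mm) with an upright grip bar 44 mm long, 14 mm thick, from 70 to 100 mm. x = the pointer's direction, along the bar; close the fingers along y. A thin dark pointer reaches 46 mm from the axis; a white line on the bar's top marks the pointer's side.
- screwdriver: Bystander: screwdriver lying on the bench, beyond the rail. Leave alone.
- tape_roll: Bystander: black roll, 80 mm diameter, 19 mm high, lying near the load end of the rail. Leave alone.
- spare_board: Bystander: spare circuit board 60 x 90 mm, up to 22 mm high, lying beyond the meter. Leave alone.
- parts_bin: Bystander: open black parts bin 120 x 90 x 50 mm, to the robot's right. Leave alone.

How it is judged:
On the way, in this order (a step that is already met when the one before it is completed fails the run):
1. the carrier sits in the test notch, within 2.5 mm, at rest (value of joint carrier between 0.1375 and 0.1425 m and velocity of joint carrier between -0.01 and 0.01 m/s), for 0.3 s.
2. after that, the dial's pointer stands at the zero mark, within 4 degrees (0.07 rad), the carrier still home (value of joint dial between -0.07 and 0.07 rad and value of joint carrier between 0.1375 and 0.1425 m), for 0.3 s.
At the end, for the whole second after the job is handed in: The carrier rests in the test notch within 2.5 mm, the dial's pointer stands within 4 degrees (0.07 rad) of the zero mark, both at rest, and the robot has let go and touches nothing (all of step 2 and velocity of joint carrier between -0.005 and 0.005 m/s and velocity of joint dial between -0.02 and 0.02 rad/s and contact force between each of the arm, the fingers and anything else below 0.2 N).
It fails at once if the carrier is run more than 25 mm past the test notch (value of joint carrier above 0.165 m).
It fails at once if a bystander (screwdriver, tape roll, spare board, parts bin) is moved by more than 20 mm (distance of any of screwdriver, tape_roll, spare_board, parts_bin from where it was at the start of the episode above 0.02 m).
It also fails if it takes over 51 s, if anything falls off the work surface, if the arm or the gripper's body presses on something with over 40 N, if the wrist force passes 120 N, or if a joint passes its speed limit or range.

## Robot

A 6-joint arm with a two-finger parallel gripper is mounted at the origin on the work surface. World frame = base frame: x ahead of the robot, y to its left, z up, the work surface at z = 0. Lengths are in m, angles in rad, forces in N, time in s.
With the tool pointing down it reaches from about 0.35 to 0.775 m from the base axis. Payload 5.5 kg.
Tool frame: the origin (TCP) lies between the finger pads; the fingertips stand 8 mm ahead of it and the grasp point (between the pads) lies 11 mm behind it; z points along the fingers, y is the line along which they close (so a half turn about z gives the same grasp; the last joint's range is limited). The gripper opens to 85 mm and grips with 20 to 120 N. Pads are 22 mm wide; open, the fingers measure 114 mm over their backs; the gripper's body (76 mm by 85 mm) begins 54 mm behind the grasp point. The pads swing forward as they close: fully open they stand 13 mm farther back than shut.
Start: joints at [-1.469, 0.313, 0.046, 1.304, 0, 1.431], TCP at [0.138, -0.558, 0.239] pointing down, gripper open.
Joint ranges: [-2.76, 2.76], [-0.86, 1.69], [-1.03, 1.26], [-2.2, 2.34], [-1.47, 1.5], [-3.14, 3.14]. Speed limits (rad/s): [2.57, 2.57, 3.14, 3.14, 3.14, 3.14].

## Interface

Orientations are given as a unit quaternion [w, x, y, z].
In Python, from workcell import env gives the robot as it stands.
- The arm moves only by the tool move_arm, never from a script. Its argument "moves" is one flat list of numbers, 5 for each row, row after row: the shift along the world's x, y, z in m, then the turn about the world's z in rad, then the finger opening in m, from 0 to 0.0854. A call has 1 to 12 rows; each row is the pose to reach, as a shift and turn from the pose commanded when the call began; what a row does not reach only later rows make up. A row lasts 1/12 s, in which the tool goes at most 41.7 mm and 7.16 degrees, less where a joint would pass 70% of its speed; a pose out of reach is approached as far as the arm can. A call with a gripper value outside its range is refused whole. The fingers move at their own pace and stop on an object; "newtons" is the grip in N (left out, the last holds). Time passes only in rows, so rows that repeat a pose let the fingers close. It gives the time, the measured TCP pose, the force, the opening and the grip force at its end, in the units of the state.
- env.get_state(): the state, without advancing time (a new reading comes with each control period).
- env.read_camera(name): name is "scene" or "side" or "wrist"; returns a dict with "pixels" (420x560x3 uint8, red, green, blue), "camera_matrix" (3x3 intrinsics, pixels), "rvec" (rotation vector, rad) and "tvec" (3), from world to camera coordinates, as OpenCV has them. Camera axes: x right, y down, z forward; pixel columns grow to the right and rows downward; lengths in m; the calibration is good to about 2 mm. The wrist camera is an equidistant fisheye: a pixel r from the principal point sees the ray r / f radians off the axis. A picture is of the moment at which its call begins. There is no depth.
- env.hand_in(): hands the job in; it is judged then, once.
The state is a dict: "clock": time; "joint_pos": joint angles; "qvel": joint speeds; "tau": joint torques, N m; "tcp_pos": TCP position; "orientation": TCP orientation; "wrist_force": force on the tool from outside, world axes, zero at the start; "ft_torque": the same for the moment, N m; "finger_gap": finger opening in m; "grip_force": force on a finger pad.
Only numpy, scipy, OpenCV 4.12 (cv2) and the standard library are available. Lean on these libraries where they do the work, as an engineer would, in place of code of your own. Each camera call takes 0.05 s, during which the arm holds its last target. There are 200 camera calls.

## Working session

There is one attempt and no reset: what is moved stays moved. The work goes in short steps, Python scripts to look and compute and a tool call to move; the robot and the scene stay as the last step left them, time stands still between calls to the robot, and variables do not carry over. Pictures are saved under pics/ and viewed, at most 11 in all, crops included, and the job is handed in when it is done.

Besides the shell and the picture viewer there is one more tool, called in YAML: its name, and indented under it one key for each argument. move_arm: Moves the arm, as the interface text tells. Its arguments: {"type":"object","properties":{"moves":{"type":"array"},"newtons":{"type":"number"}},"required":["moves"]}

```bash
mkdir -p pics
cat > h.py <<'E'
import numpy as np, cv2
from workcell import env
def cam(n,save=None):
    c=env.read_camera(n)
    if save: cv2.imwrite('pics/'+save,c['pixels'][:,:,::-1])
    return c
def ray(c,u,v):
    K=np.array(c['camera_matrix']);R=cv2.Rodrigues(np.array(c['rvec'],float))[0];t=np.array(c['tvec'],float).ravel()
    d=np.linalg.inv(K)@[u,v,1.]
    return -R.T@t, R.T@d
def onz(c,u,v,z):
    o,d=ray(c,u,v);return o+d*(z-o[2])/d[2]
E
python3 - <<'E'
from h import *
import pickle
d={n:cam(n,n+'0.png') for n in('scene','side')}
pickle.dump(d,open('c0.pkl','wb'))
for n in d: print(n,-cv2.Rodrigues(np.array(d[n]['rvec'],float))[0].T@np.array(d[n]['tvec'],float).ravel())
s=env.get_state();print(s['clock'],s['tcp_pos'],s['orientation'])
E
```

```text
scene [ 1.32815057 -0.78371332  0.84751546]
side [0.3817408  1.20980322 0.82050742]
0.1 [ 0.13762707 -0.55782744  0.23848987] [-8.23287784e-04  9.92702079e-01  1.20589814e-01  2.54534609e-05]
```

View pics/scene0.png

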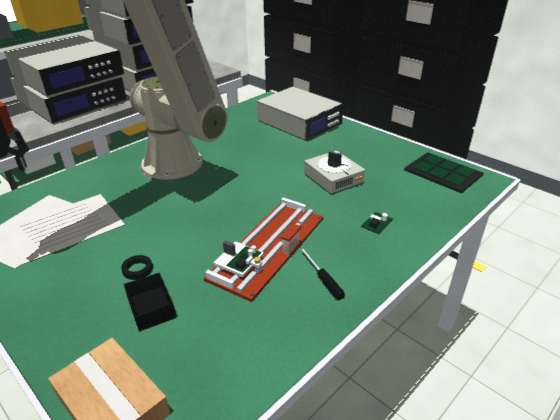

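View pics/side0.png

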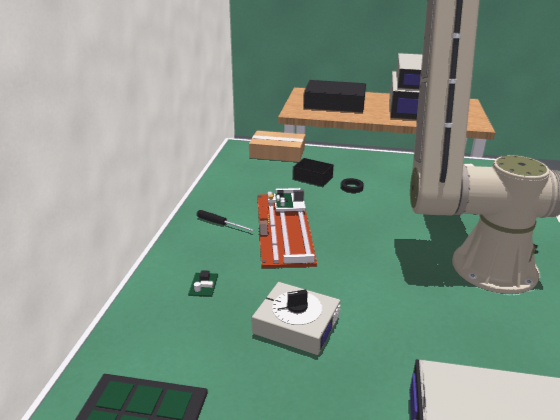

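The scene view shows the rail around (265,250), with the carrier at its near-left end and the tab near (229,246). The meter is at (335,170). In the side view the rail is at (286,230) and the meter at (297,315), with the pointer to the left, near (270,299). Next I'll enlarge crops of both.

Run:
```python
from h import *
import pickle
d=pickle.load(open('c0.pkl','rb'))
def crop(n,x,y,w,h):return cv2.resize(d[n]['pixels'][y:y+h,x:x+w,::-1],(400,300),interpolation=cv2.INTER_CUBIC)
a=np.vstack([np.hstack([crop('scene',200,192,136,102-0),crop('scene',295,140,80,60)]),np.hstack([crop('side',230,180,120,90),crop('side',247,282,100,75)])])
cv2.imwrite('pics/m.png',a)
for n in d:
    im=d[n]['pixels'];hsv=cv2.cvtColor(im,cv2.COLOR_RGB2HSV)
    m=cv2.inRange(hsv,(0,170,90),(12,255,255))
    m=cv2.morphologyEx(m,cv2.MORPH_CLOSE,np.ones((15,15)))
    cs=cv2.findContours(m,cv2.RETR_EXTERNAL,cv2.CHAIN_APPROX_NONE)[0]
    for c in cs:
        if cv2.contourArea(c)>800:
            P=np.array([onz(d[n],*p[0],.012)[:2] for p in c],np.float32)
            print(n,cv2.boundingRect(c),cv2.minAreaRect(P), cv2.boxPoints(cv2.minAreaRect(P)).round(3).tolist())
```

```text
scene (204, 207, 119, 93) ((0.5990111231803894, -0.09274037182331085), (0.14810548722743988, 0.39950311183929443), 13.78337287902832) [[0.4790000021457672, 0.08399999886751175], [0.574999988079071, -0.30399999022483826], [0.718999981880188, -0.26899999380111694], [0.6230000257492065, 0.11900000274181366]]
side (258, 195, 59, 73) ((0.5953322052955627, -0.07866257429122925), (0.14730584621429443, 0.4043092131614685), 13.92640495300293) [[0.4749999940395355, 0.10000000149011612], [0.5720000267028809, -0.2930000126361847], [0.7149999737739563, -0.25699999928474426], [0.6179999709129333, 0.13500000536441803]]
```

View pics/m.png

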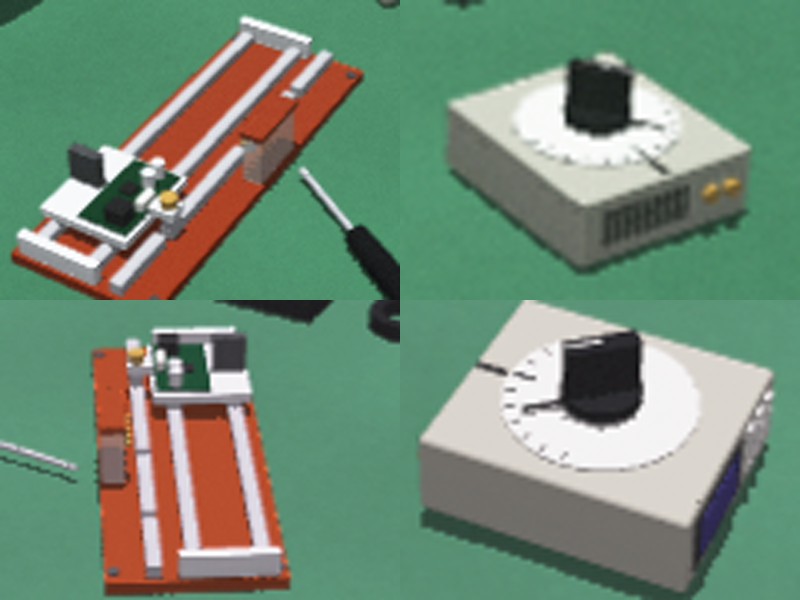

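The enlargements show the tab, the clear block, and the dial pointer a few ticks away from the zero bar. The zero bar runs (267,298) to (281,301) in the side view; the pointer tip is at (278,309) in the side view and (348,166) in the scene view.

Run:
```python
from h import *
import pickle
d=pickle.load(open('c0.pkl','rb'))
S,D=d['scene'],d['side']
p=lambda t,c,u,v,z:print(t,onz(c,u,v,z)[:2].round(4))
p('corner +x+y scene',S,323.1,216.5,.012);p('corner -x-y scene',S,204,279.4,.012)
p('+x-y side',D,257.9,195,.012);p('-x+y side',D,317,261.6,.012);p('+x+y side',D,261.5,265,.012)
p('tab scene',S,229.9,241.6,.072);p('tab side',D,299,190.3,.072)
for n,z0 in(('scene',(295,140,80,60)),('side',(247,282,100,75))):
    c=d[n];x,y,w,h=z0
    im=c['pixels'][y:y+h,x:x+w]
    m=(im.min(2)>232).astype(np.uint8)
    cs=max(cv2.findContours(cv2.morphologyEx(m,cv2.MORPH_CLOSE,np.ones((3,3))),cv2.RETR_EXTERNAL,cv2.CHAIN_APPROX_NONE)[0],key=cv2.contourArea)
    P=np.array([onz(c,q[0][0]+x,q[0][1]+y,.057)[:2] for q in cs],np.float32)
    H=cv2.convexHull(P)
    print(n,'disc',cv2.minEnclosingCircle(P),cv2.fitEllipse(H))
p('bar outer scene',S,348.4,174.6,.056);p('bar in',S,343,170,.057)
p('bar outer side',D,267,298.3,.056);p('in',D,280.8,301.5,.057)
for z in(.06,.066,.072):
    p('tip scene',S,347.6,165.6,z);p('tip side',D,278.3,309.5,z)
```

```text
corner +x+y scene [0.6248 0.1168]
corner -x-y scene [ 0.58   -0.3056]
+x-y side [ 0.7142 -0.258 ]
-x+y side [0.4765 0.0822]
+x+y side [0.6204 0.1252]
tab scene [ 0.5701 -0.2036]
tab side [ 0.5695 -0.2046]
scene disc ((0.4936685264110565, 0.3254329562187195), 0.05598890408873558) ((0.49406829476356506, 0.3259689509868622), (0.10832543671131134, 0.1093529611825943), 178.9213409423828)
side disc ((0.4964981973171234, 0.3251195549964905), 0.05566203594207764) ((0.4965521991252899, 0.3255062699317932), (0.10848715156316757, 0.11064589768648148), 106.35530090332031)
bar outer scene [0.5721 0.3046]
bar in [0.5421 0.3143]
bar outer side [0.568  0.3084]
in [0.5346 0.3148]
tip scene [0.5383 0.3436]
tip side [0.5347 0.3461]
tip scene [0.5443 0.3351]
tip side [0.5335 0.3529]
tip scene [0.5503 0.3265]
tip side [0.5323 0.3597]
```

The two views agree on the tab, at about (0.570, -0.204). The tool yaw already lines up with the rail (yaw about 0.24), and the dial axis is at about (0.495, 0.326). I'll move above the tab first.

move_arm:
  moves: [0.03, 0.025, 0, 0, 0.045, 0.06, 0.05, 0, 0, 0.045, 0.09, 0.074, 0, 0, 0.045, 0.12, 0.098, 0, 0, 0.045, 0.15, 0.123, 0, 0, 0.045, 0.18, 0.148, 0, 0, 0.045, 0.21, 0.172, 0, 0, 0.045, 0.24, 0.197, 0, 0, 0.045, 0.27, 0.221, -0.02, 0, 0.045, 0.3, 0.246, -0.03, 0, 0.045, 0.33, 0.27, -0.04, 0, 0.045, 0.36, 0.295, -0.05, 0, 0.045]
  newtons: 30

```text
clock: 1.1
tcp_pos: [0.4987, -0.2616, 0.1884]
orientation: [-0.0, 0.993, 0.121, -0.0]
wrist_force: [0.4, -1.1, -0.3]
finger_gap: 0.0447
grip_force: 0.0
```

move_arm:
  moves: [0.024, 0.02, -0.015, 0, 0.045, 0.048, 0.039, -0.03, 0, 0.045, 0.066, 0.054, -0.04, 0, 0.045, 0.072, 0.059, -0.045, 0, 0.045, 0.072, 0.059, -0.045, 0, 0.045, 0.072, 0.059, -0.045, 0, 0.045]

```text
clock: 1.6
tcp_pos: [0.5691, -0.2042, 0.1438]
orientation: [-0.0, 0.993, 0.121, -0.001]
wrist_force: [-0.4, -0.4, 0.1]
finger_gap: 0.0453
grip_force: 0.0
```

Run:
```python
from h import *
c=cam('wrist','w1.png');s=env.get_state();print(s['clock'],s['tcp_pos'],s['orientation'],s['finger_gap'],c['camera_matrix'])
def proj(c,P):
    K=np.array(c['camera_matrix']);q=cv2.Rodrigues(np.array(c['rvec'],float))[0]@P+np.array(c['tvec'],float).ravel()
    th=np.arctan2(np.hypot(*q[:2]),q[2]);e=q[:2]/np.hypot(*q[:2])
    return K[:2,2]+th*e*np.array([K[0,0],K[1,1]])
r=np.array([.971,.238]);t=np.array([-.238,.971])
for a,b in((-16,-6),(16,-6),(16,6),(-16,6)): print(proj(c,np.array([*(np.array([.570,-.204])+r*a/1e3+t*b/1e3),.072])).round(1))
```

```text
1.65 [ 0.56905129 -0.20488874  0.1445221 ] [ 1.37889054e-04  9.92729396e-01  1.20367030e-01 -3.24241690e-04] 0.044618508591898365 [[325.1922621    0.         277.12655584]
 [  0.         325.1922621  206.91454446]
 [  0.           0.           1.        ]]
[285.9 241.5]
[286.4 196.6]
[268.2 196.6]
[268.5 241.5]
```

View pics/w1.png

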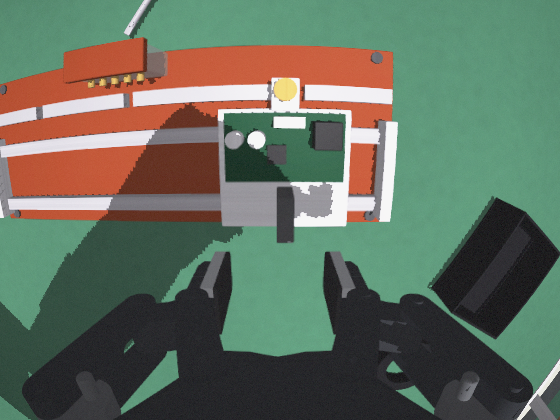

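The wrist view shows the tab's top at columns 277–293 and rows 190–242, about 5 mm nearer the load end than predicted. I'll correct for that, descend and grip.

move_arm:
  moves: [0.002, -0.004, -0.02, 0, 0.045, 0.002, -0.004, -0.045, 0, 0.045, 0.002, -0.004, -0.07, 0, 0.045, 0.002, -0.004, -0.085, 0, 0.045, 0.002, -0.004, -0.092, 0, 0.045, 0.002, -0.004, -0.092, 0, 0.045]

```text
clock: 2.15
tcp_pos: [0.57, -0.2091, 0.0514]
orientation: [-0.001, 0.993, 0.12, -0.001]
wrist_force: [-0.9, 0.4, -0.3]
finger_gap: 0.0451
grip_force: 0.0
```

move_arm:
  moves: [0, 0, 0, 0, 0.005, 0, 0, 0, 0, 0.005, 0, 0, 0, 0, 0.005, 0, 0, 0, 0, 0.005, 0, 0, 0, 0, 0.005, 0, 0, 0, 0, 0.005, 0, 0, 0, 0, 0.005, 0, 0, 0, 0, 0.005]
  newtons: 30

```text
clock: 2.82
tcp_pos: [0.5726, -0.2091, 0.0542]
orientation: [0.001, 0.993, 0.121, 0.001]
wrist_force: [-1.1, -1.6, 7.0]
finger_gap: 0.0114
grip_force: 33.3
```

Run:
```python
from h import *
c=cam('wrist','w2.png');s=env.get_state();print(s['clock'],s['tcp_pos'],s['wrist_force'],s['finger_gap'],s['grip_force'])
```

```text
2.8667 [ 0.57260989 -0.20914441  0.05421044] [-1.13937506 -1.10263183  6.25551428] 0.011387108951465554 33.317797780036926
```

View pics/w2.png

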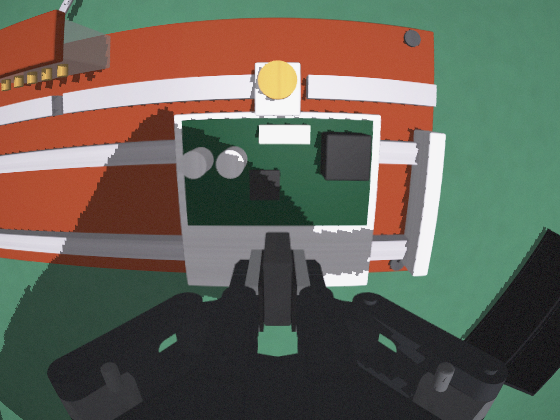

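The tab is gripped: the opening is 11.4 mm and the fingers sit either side of it, at columns 262–295. I'll carry it along the rail, watching the force.

move_arm:
  moves: [0, 0, 0.002, 0, 0.005, -0.001, 0.005, 0.002, 0, 0.005, -0.003, 0.012, 0.002, 0, 0.005, -0.005, 0.02, 0.002, 0, 0.005, -0.007, 0.029, 0.002, 0, 0.005, -0.009, 0.039, 0.002, 0, 0.005, -0.012, 0.049, 0.002, 0, 0.005, -0.014, 0.058, 0.002, 0, 0.005, -0.017, 0.068, 0.002, 0, 0.005, -0.019, 0.078, 0.002, 0, 0.005, -0.021, 0.087, 0.002, 0, 0.005, -0.021, 0.087, 0.002, 0, 0.005]

```text
clock: 3.87
tcp_pos: [0.5503, -0.1186, 0.0543]
orientation: [-0.001, 0.993, 0.122, 0.0]
wrist_force: [4.0, 2.2, -5.8]
finger_gap: 0.0115
grip_force: 31.6
```

move_arm:
  moves: [-0.001, 0.005, 0, 0, 0.005, -0.003, 0.012, 0, 0, 0.005, -0.005, 0.019, 0, 0, 0.005, -0.007, 0.027, 0, 0, 0.005, -0.008, 0.034, 0, 0, 0.005, -0.01, 0.04, 0, 0, 0.005, -0.011, 0.045, 0, 0, 0.005, -0.011, 0.045, 0, 0, 0.005, -0.011, 0.045, 0, 0, 0.005]

```text
clock: 4.62
tcp_pos: [0.5397, -0.0753, 0.0543]
orientation: [-0.001, 0.993, 0.121, 0.0]
wrist_force: [3.5, 2.6, -6.1]
finger_gap: 0.0117
grip_force: 31.4
```

move_arm:
  moves: [-0.0005, 0.0025, -0.001, 0, 0.005, -0.0005, 0.0025, -0.001, 0, 0.005, -0.0005, 0.0025, -0.001, 0, 0.005]

```text
clock: 4.87
tcp_pos: [0.5393, -0.0738, 0.0542]
orientation: [0.0, 0.993, 0.121, 0.0]
wrist_force: [1.1, 1.2, 3.7]
finger_gap: 0.0112
grip_force: 33.1
```

move_arm:
  moves: [0, 0, 0, 0, 0.045, 0, 0, 0, 0, 0.045, 0, 0, 0, 0, 0.045, 0, 0, 0, 0, 0.045, 0, 0, 0, 0, 0.045, 0, 0, 0, 0, 0.045]

```text
clock: 5.37
tcp_pos: [0.5389, -0.0738, 0.0531]
orientation: [-0.0, 0.993, 0.121, -0.0]
wrist_force: [0.0, -0.3, -0.9]
finger_gap: 0.045
grip_force: 0.0
```

move_arm:
  moves: [0, 0, 0.02, 0, 0.045, 0, 0, 0.05, 0, 0.045, 0, 0, 0.08, 0, 0.045, 0, 0, 0.11, 0, 0.045, 0, 0, 0.11, 0, 0.045]

```text
clock: 5.78
tcp_pos: [0.5425, -0.0747, 0.1695]
orientation: [0.002, 0.993, 0.121, 0.004]
wrist_force: [1.4, -0.0, 0.0]
finger_gap: 0.0451
grip_force: 0.0
```

Run:
```python
from h import *
c=cam('wrist','w3.png');s=env.get_state();print(s['clock'],s['tcp_pos'],s['wrist_force'],s['finger_gap'])
a=c['pixels'][:300,:,::-1];cv2.imwrite('pics/w3c.png',a)
```

```text
5.8333 [ 0.54157084 -0.07449196  0.16689695] [-0.12802342 -0.08754337  0.63729325] 0.04508978742535451
```

View pics/w3c.png

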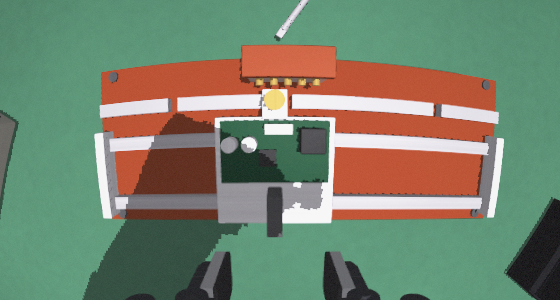

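The carrier is near the clear block. The plunger cap is at column 275, the block is centred near 289, and the strip notches are at columns 172 and 438. I'll work out by ray casting whether it is home.

```bash
cat >> h.py <<'E'
def fz(c,u,v,z):
    K=np.array(c['camera_matrix']);R=cv2.Rodrigues(np.array(c['rvec'],float))[0];t=np.array(c['tvec'],float).ravel()
    p=np.array([(u-K[0,2])/K[0,0],(v-K[1,2])/K[1,1]]);th=np.hypot(*p)
    d=R.T@np.array([*(p/th*np.sin(th)),np.cos(th)]);o=-R.T@t
    return o+d*(z-o[2])/d[2]
E
python3 - <<'E'
from h import *
import pickle
c=cam('wrist');pickle.dump(c,open('c3.pkl','wb'))
im=c['pixels']
cv2.imwrite('pics/z3.png',cv2.resize(im[40:240,90:510,::-1],(798,380),interpolation=cv2.INTER_CUBIC))
T=np.array([-.238,.971]);X=np.array([.971,.238])
def q(t,u,v,z):
    P=fz(c,u,v,z)[:2];print(t,'t',(P@T).round(4),'x',(P@X).round(4))
q('unload',172.5,104,.024);q('load',438,110,.024)
q('blockL',242,62,.07);q('blockR',336,62,.07);q('blockLb',242,77,.07);q('blockRb',336,77,.07)
for z in(.05,.06):q('cap',274.5,100,z)
q('plateL',216,120,.036);q('plateR',335,120,.036);q('plateLb',217,221,.036);q('plateRb',331,221,.036)
q('tabtop',274.5,212,.072)
E
```

```text
unload t -0.1106 x 0.591
load t -0.3495 x 0.5904
blockL t -0.1768 x 0.6173
blockR t -0.2432 x 0.6182
blockLb t -0.1768 x 0.6064
blockRb t -0.2432 x 0.6071
cap t -0.1996 x 0.5903
cap t -0.1996 x 0.5899
plateL t -0.1516 x 0.5753
plateR t -0.249 x 0.5753
plateLb t -0.1491 x 0.4883
plateRb t -0.2488 x 0.4883
tabtop t -0.1996 x 0.5078
```

View pics/z3.png

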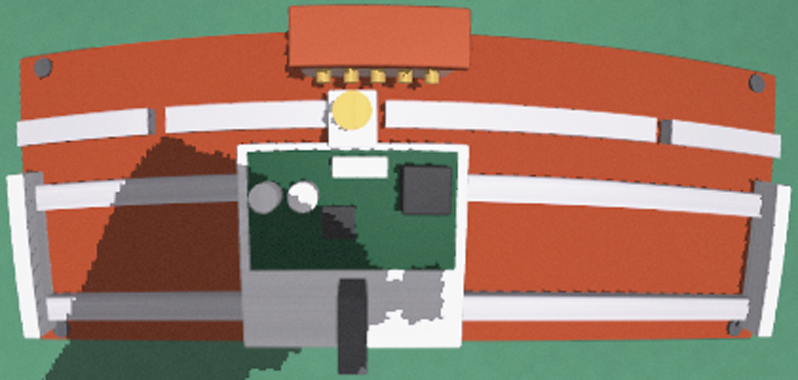

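The notches put the test station at t ≈ -0.210 and the plunger is at -0.1996. The carrier is therefore about 10.5 mm past, having started about 10 mm off its load notch. That is under the 25 mm limit, so I'll grip again and bring it back.

move_arm:
  moves: [0, 0, -0.025, 0, 0.045, 0, 0, -0.055, 0, 0.045, 0, 0, -0.085, 0, 0.045, 0, 0, -0.1, 0, 0.045, 0, 0, -0.108, 0, 0.045, 0, 0, -0.108, 0, 0.005, 0, 0, -0.108, 0, 0.005, 0, 0, -0.108, 0, 0.005, 0, 0, -0.108, 0, 0.005, 0, 0, -0.108, 0, 0.005, 0, 0, -0.108, 0, 0.005, 0, 0, -0.108, 0, 0.005]

```text
clock: 6.88
tcp_pos: [0.5397, -0.074, 0.056]
orientation: [0.0, 0.993, 0.121, 0.001]
wrist_force: [0.5, -1.2, -1.2]
finger_gap: 0.011
grip_force: 34.3
```

move_arm:
  moves: [0.0005, -0.002, 0, 0, 0.005, 0.001, -0.004, 0, 0, 0.005, 0.0015, -0.006, 0, 0, 0.005, 0.002, -0.008, 0, 0, 0.005, 0.0024, -0.0095, 0, 0, 0.005, 0.0024, -0.0095, 0, 0, 0.005, 0.0024, -0.0095, 0, 0, 0.005, 0.0024, -0.0095, 0, 0, 0.005]

```text
clock: 7.55
tcp_pos: [0.5421, -0.0836, 0.056]
orientation: [0.0, 0.993, 0.121, 0.001]
wrist_force: [-0.6, 0.9, 5.6]
finger_gap: 0.0109
grip_force: 35.2
```

move_arm:
  moves: [0, 0, 0, 0, 0.045, 0, 0, 0, 0, 0.045, 0, 0, 0, 0, 0.045, 0, 0, 0, 0, 0.045, 0, 0, 0, 0, 0.045, 0, 0, 0.02, 0, 0.06, 0, 0, 0.05, 0, 0.06, 0, 0, 0.08, 0, 0.06, 0, 0, 0.11, 0, 0.06, 0, 0, 0.14, 0, 0.06, 0, 0, 0.14, 0, 0.06, 0, 0, 0.14, 0, 0.06]

```text
clock: 8.55
tcp_pos: [0.543, -0.0838, 0.1974]
orientation: [0.001, 0.993, 0.121, 0.002]
wrist_force: [-0.6, 0.2, 0.3]
finger_gap: 0.06
grip_force: 0.0
```

Run:
```python
from h import *
c=cam('wrist');im=c['pixels'];s=env.get_state();print(s['clock'],s['tcp_pos'])
cv2.imwrite('pics/z4.png',cv2.resize(im[40:240,90:510,::-1],(798,380),interpolation=cv2.INTER_CUBIC))
import pickle;pickle.dump(c,open('c4.pkl','wb'))
T=np.array([-.238,.971])
hsv=cv2.cvtColor(im,cv2.COLOR_RGB2HSV)
m=cv2.inRange(hsv,(18,120,120),(32,255,255))
cs=sorted(cv2.findContours(m,cv2.RETR_EXTERNAL,cv2.CHAIN_APPROX_NONE)[0],key=cv2.contourArea)[-1]
u,v=cv2.minEnclosingCircle(cs)[0];print('cap',u,v,fz(c,u,v,.05)[:2]@T,fz(c,u,v,.06)[:2]@T)
```

```text
8.6 [ 0.54186955 -0.08342283  0.19559569]
cap 276.34375 98.0 -0.2101814904868556 -0.21018001950453208
```

View pics/z4.png

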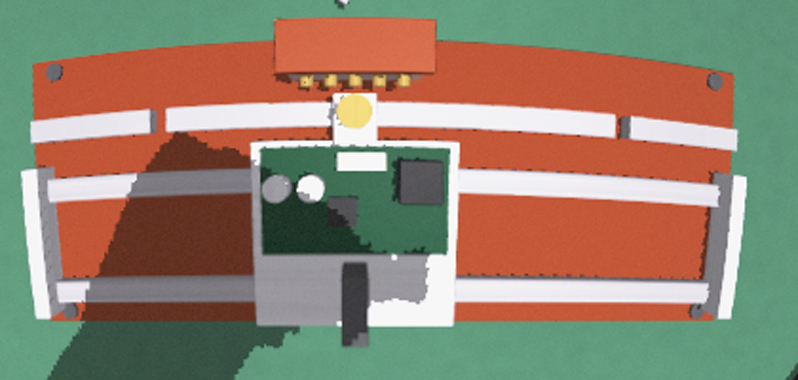

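The plunger cap (crop column 355) now lines up with the block's centre (355.5) at t = -0.2102, so the carrier is home. Next is the dial.

move_arm:
  moves: [-0.002, 0.02, 0.005, 0, 0.07, -0.006, 0.055, 0.01, 0, 0.07, -0.01, 0.09, 0.015, 0, 0.07, -0.014, 0.125, 0.02, 0, 0.07, -0.018, 0.16, 0.02, 0, 0.07, -0.022, 0.195, 0.02, 0, 0.07, -0.026, 0.23, 0.02, 0, 0.07, -0.03, 0.265, 0.02, 0, 0.07, -0.034, 0.3, 0.02, 0, 0.07, -0.038, 0.335, 0.02, 0, 0.07, -0.042, 0.37, 0.02, 0, 0.07, -0.046, 0.4, 0.02, 0, 0.07]

```text
clock: 9.6
tcp_pos: [0.512, 0.2504, 0.2136]
orientation: [-0.014, 0.989, 0.149, -0.004]
wrist_force: [-0.5, -0.1, -0.2]
finger_gap: 0.0701
grip_force: 0.0
```

move_arm:
  moves: [-0.001, 0.01, 0, 0.1, 0.07, -0.001, 0.01, 0, 0.19, 0.07, -0.001, 0.01, 0, 0.19, 0.07, -0.001, 0.01, 0, 0.19, 0.07]

```text
clock: 9.93
tcp_pos: [0.512, 0.2584, 0.2145]
orientation: [-0.013, 0.971, 0.24, -0.004]
wrist_force: [-0.6, -1.6, -0.1]
finger_gap: 0.0702
grip_force: 0.0
```

Run:
```python
from h import *
c=cam('wrist');im=c['pixels'];s=env.get_state();print(s['clock'],s['tcp_pos'],s['orientation'],s['joint_pos'])
cv2.imwrite('pics/w5.png',cv2.resize(im[90:290,170:390,::-1],(660,600),interpolation=cv2.INTER_CUBIC))
import pickle;pickle.dump(c,open('c5.pkl','wb'))
```

```text
9.9833 [0.51201125 0.25838051 0.2147297 ] [-0.01335922  0.97074116  0.23971778 -0.00430267] [ 0.31336303  0.32133082 -0.00313215  1.25301628  0.02726404  2.97066563]
```

View pics/w5.png

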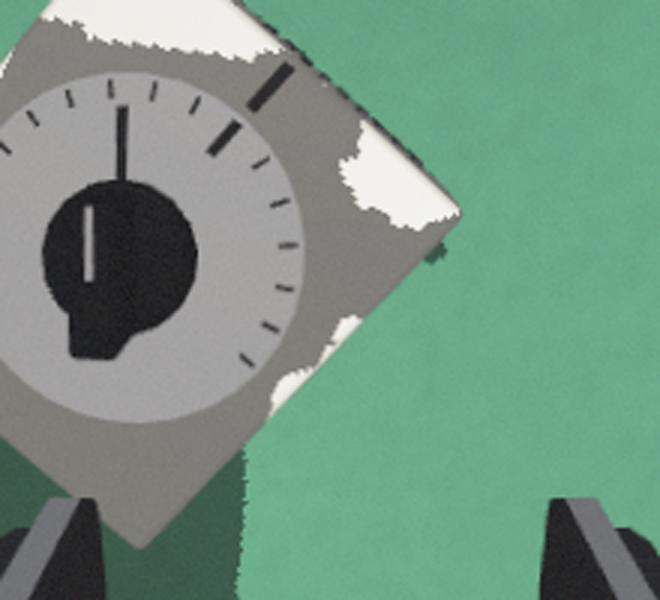

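The pointer is at crop (122,107–180) and the zero mark runs (290,68) to (210,155), with the bar line at (89,205–282). The arm stopped short because joint 6 neared its range, so I'll use the half-turned grasp. First, the geometry.

Run:
```python
from h import *
import pickle
c=pickle.load(open('c5.pkl','rb'))
g=lambda u,v,z:fz(c,170+u/3-1/3,90+v/3-1/3,z)[:2]
ang=lambda a,b:np.arctan2(*(b-a)[::-1])
pts=np.array([g(*p,.057) for p in((305,245),(125,72),(135,422),(225,105),(289,170),(290,320),(240,390),(60,88),(190,412))])
A=np.c_[2*pts,np.ones(len(pts))];s=np.linalg.lstsq(A,(pts**2).sum(1),rcond=None)[0]
print('disc',s[:2],np.sqrt(s[2]+s[:2]@s[:2]))
ctr=s[:2]
print('zero',ang(g(210,155,.057),g(290,68,.057)),ang(ctr,g(225,139,.057)),ang(ctr,g(270,88,.056)))
for z in(.058,.065):print('ptr',ang(g(122,180,z),g(122,107,z)),ang(ctr,g(122,107,z)))
print('barline',ang(g(89,282,.1),g(89,205,.1)),g(89,205,.1),g(89,282,.1))
```

```text
disc [0.49521756 0.32354391] 0.05577884885786566
zero -0.2673769134228217 -0.25090213990386023 -0.2491728432978724
ptr 0.4522762318935106 0.4769674283522119
ptr 0.45227623189350696 0.44099922680569104
barline 0.4302644172998081 [0.51434507 0.33326396] [0.49530019 0.32452348]
```

The dial axis is at about (0.495, 0.324), with the pointer at 0.45 rad and zero at -0.255, so the dial must turn by about -0.70. First I'll turn the tool half round.

move_arm:
  moves: [0, 0, 0, 0.12, 0.07, 0, 0, 0, 0.24, 0.07, 0, 0, 0, 0.36, 0.07, 0, 0, 0, 0.48, 0.07, 0, 0, 0, 0.6, 0.07, 0, 0, 0, 0.72, 0.07, 0, 0, 0, 0.84, 0.07, 0, 0, 0, 0.96, 0.07, 0, 0, 0, 1.08, 0.07, 0, 0, 0, 1.2, 0.07, 0, 0, 0, 1.32, 0.07, 0, 0, 0, 1.44, 0.07]

```text
clock: 10.98
tcp_pos: [0.5121, 0.2585, 0.2152]
orientation: [-0.008, 0.569, 0.822, -0.012]
wrist_force: [-0.2, -0.6, -0.5]
finger_gap: 0.0699
grip_force: 0.0
```

move_arm:
  moves: [0, 0, 0, 0.12, 0.07, 0, 0, 0, 0.24, 0.07, 0, 0, 0, 0.36, 0.07, 0, 0, 0, 0.48, 0.07, 0, 0, 0, 0.6, 0.07, 0, 0, 0, 0.72, 0.07, 0, 0, 0, 0.84, 0.07, 0, 0, 0, 0.96, 0.07, 0, 0, 0, 1.08, 0.07, 0, 0, 0, 1.2, 0.07, 0, 0, 0, 1.32, 0.07, 0, 0, 0, 1.44, 0.07]

```text
clock: 11.98
tcp_pos: [0.512, 0.2585, 0.2152]
orientation: [0.002, -0.114, 0.993, -0.014]
wrist_force: [-0.3, 0.4, -0.4]
finger_gap: 0.0697
grip_force: 0.0
```

Run:
```python
from h import *
s=env.get_state();q=s['orientation'];y=2*np.arctan2(q[2],q[1]);print(s['clock'],s['tcp_pos'],q,y,s['joint_pos'])
print('to go',np.array([.4955,.324])-s['tcp_pos'][:2],(.45-y+1.57)%np.pi-1.57)
```

```text
11.9833 [0.51203956 0.2584691  0.21519195] [ 0.00190054 -0.11425119  0.99335088 -0.01403844] 3.370618189436556 [ 3.42032878e-01  3.22294434e-01 -6.39249583e-04  1.25049338e+00
 -2.82115992e-02  1.13044453e-01]
to go [-0.01653956  0.0655309 ] 0.22097446415323718
```

move_arm:
  moves: [-0.004, 0.015, 0, 0.1, 0.07, -0.01, 0.04, -0.01, 0.22, 0.07, -0.015, 0.06, -0.03, 0.22, 0.07, -0.0165, 0.0655, -0.05, 0.22, 0.07, -0.0165, 0.0655, -0.05, 0.22, 0.07, -0.0165, 0.0655, -0.05, 0.22, 0.07, -0.0165, 0.0655, -0.05, 0.22, 0.07]

```text
clock: 12.57
tcp_pos: [0.496, 0.3241, 0.1661]
orientation: [0.004, -0.221, 0.975, -0.014]
wrist_force: [0.0, 0.0, -0.1]
finger_gap: 0.0699
grip_force: 0.0
```

Run:
```python
from h import *
c=cam('wrist');im=c['pixels'];s=env.get_state();q=s['orientation'];print(s['clock'],s['tcp_pos'],2*np.arctan2(q[2],q[1])-np.pi)
cv2.imwrite('pics/w6.png',im[:,:,::-1])
import pickle;pickle.dump(c,open('c6.pkl','wb'))
```

```text
12.6167 [0.49639974 0.32421545 0.16664491] 0.444639211682464
```

View pics/w6.png

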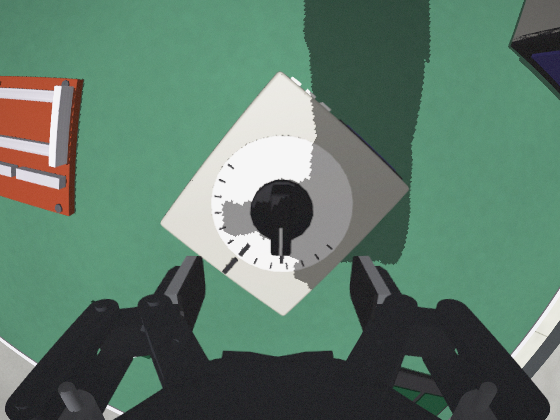

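The bar is centred between the fingers (bar line at column 280, finger midpoint 278) and aligned with them. I'll descend and grip.

move_arm:
  moves: [0, 0, -0.02, 0, 0.05, 0, 0, -0.045, 0, 0.05, 0, 0, -0.065, 0, 0.05, 0, 0, -0.076, 0, 0.05, 0, 0, -0.081, 0, 0.05, 0, 0, -0.081, 0, 0.05]

```text
clock: 13.12
tcp_pos: [0.4955, 0.3243, 0.0841]
orientation: [0.003, -0.221, 0.975, -0.014]
wrist_force: [-0.9, -0.2, 0.1]
finger_gap: 0.0499
grip_force: 0.0
```

move_arm:
  moves: [0, 0, 0, 0, 0.008, 0, 0, 0, 0, 0.008, 0, 0, 0, 0, 0.008, 0, 0, 0, 0, 0.008, 0, 0, 0, 0, 0.008, 0, 0, 0, 0, 0.008, 0, 0, 0, 0, 0.008, 0, 0, 0, 0, 0.008]
  newtons: 30

```text
clock: 13.78
tcp_pos: [0.4966, 0.3249, 0.086]
orientation: [0.005, -0.221, 0.975, -0.014]
wrist_force: [1.1, -3.3, 5.9]
finger_gap: 0.0137
grip_force: 32.7
```

Run:
```python
from h import *
s=env.get_state();q=s['orientation'];y=2*np.arctan2(q[2],q[1])-np.pi;print(s['clock'],s['tcp_pos'],y,'turn',-.255-y)
```

```text
13.7833 [0.49659685 0.32487395 0.08596579] 0.446024304967533 turn -0.701024304967533
```

Gripped: the opening is 13.7 mm against the 14 mm bar. Now the turn of -0.70.

move_arm:
  moves: [0, 0, 0.001, -0.04, 0.008, 0, 0, 0.001, -0.11, 0.008, 0, 0, 0.001, -0.18, 0.008, 0, 0, 0.001, -0.26, 0.008, 0, 0, 0.001, -0.34, 0.008, 0, 0, 0.001, -0.42, 0.008, 0, 0, 0.001, -0.5, 0.008, 0, 0, 0.001, -0.58, 0.008, 0, 0, 0.001, -0.65, 0.008, 0, 0, 0.001, -0.7, 0.008, 0, 0, 0.001, -0.7, 0.008, 0, 0, 0.001, -0.7, 0.008]

```text
clock: 14.78
tcp_pos: [0.4966, 0.3245, 0.086]
orientation: [-0.0, 0.126, 0.992, -0.014]
wrist_force: [2.4, -4.2, 1.3]
finger_gap: 0.0131
grip_force: 31.9
```

move_arm:
  moves: [0, 0, 0, 0, 0.008, 0, 0, 0, 0, 0.008, 0, 0, 0, 0, 0.05, 0, 0, 0, 0, 0.05, 0, 0, 0, 0, 0.05, 0, 0, 0, 0, 0.05, 0, 0, 0, 0, 0.05, 0, 0, 0.02, 0, 0.06, 0, 0, 0.05, 0, 0.06, 0, 0, 0.08, 0, 0.06, 0, 0, 0.1, 0, 0.06, 0, 0, 0.1, 0, 0.06]

```text
clock: 15.78
tcp_pos: [0.4976, 0.3262, 0.1906]
orientation: [0.002, 0.126, 0.992, -0.012]
wrist_force: [0.5, 0.6, 0.3]
finger_gap: 0.0599
grip_force: 0.0
```

Run:
```python
from h import *
c=cam('wrist');im=c['pixels'];s=env.get_state();q=s['orientation'];print(s['clock'],s['tcp_pos'],2*np.arctan2(q[2],q[1])-np.pi)
cv2.imwrite('pics/w7.png',cv2.resize(im[110:310,170:390,::-1],(660,600),interpolation=cv2.INTER_CUBIC))
import pickle;pickle.dump(c,open('c7.pkl','wb'))
```

```text
15.8333 [0.49683692 0.3258098  0.18810424] -0.25297571746722447
```

View pics/w7.png

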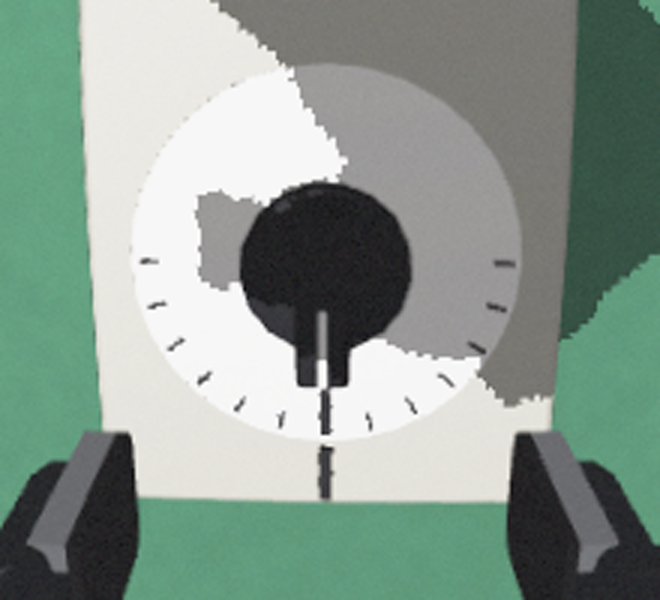

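The pointer and the bar's white line (column 322) lie over the zero mark (column 325), within about 1°. The fingers are clear, so I'm handing in.

```bash
python3 -c "
from workcell import env
print(env.hand_in())"
```

```text
the job is handed in; nothing more can be done
None
```

I handed the job in at about 16 s. By the wrist camera the carrier was in the test notch and the dial within about 1° of zero, with the gripper released and clear. The carrier first overran by about 10 mm (limit 25 mm) and I brought it back. The hand-in call returned no verdict.

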